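# Put the adapter sleeve away and fit its label holder

## Robot

A 6-joint arm with a two-finger parallel gripper is mounted at the origin on the work surface. World frame = base frame: x ahead of the robot, y to its left, z up, the work surface at z = 0. Lengths are in m, angles in degrees, forces in N, time in s.
With the tool pointing down it reaches from about 0.4 to 0.825 m from the base axis. Payload 7 kg.
Tool frame: the origin (TCP) lies at the centre of the arm's flange, where the gripper is bolted on; the fingertips stand 178 mm ahead of it and the grasp point (between the pads) lies ahead of it (ctrl.grip_depth is the z of the grasp point in the tool frame, in m); z points along the fingers, x is the direction in which the jaws open and shut, and the axes are right-handed (so a half turn about z gives the same grasp; the last joint's range is limited). The gripper opens to 88 mm and grips with 3 to 60 N. Pads are 19 mm wide; open, the fingers measure 130 mm over their backs; the gripper's body (78 mm by 193 mm) begins 47 mm behind the grasp point.
Start: joints at [-60.441, 20.546, 0.682, 0, -70.136, -16.507], TCP at [0.152, -0.658, 0.405] pointing down, gripper open.
Joint ranges: [-176.03, 176.03], [-82.01, 121.73], [-58.28, 71.71], [-173.87, 95.51], [-174.79, -0.11], [-173.66, 173.66]. Speed limits (degrees/s): [136.94, 136.94, 172.46, 180, 180, 180].

## Interface

Orientations are given as [roll, pitch, yaw] about the fixed x, y, z axes, in that order (R = Rz(yaw) Ry(pitch) Rx(roll)).
In Python, from plant import ctrl gives the robot as it stands.
- The arm moves only by the tool carry_out, never from a script. Its arguments are lists of equal length, an entry for each row: "linear": the shift along the tool's x, y, z in cm, a list of three; "twist": the turn about the tool's z in degrees. In form: {"linear": [[tx, ty, tz], ...], "twist": [twist, ...]}. A call has 1 to 12 rows; each row is the pose to reach, as a shift and turn from the pose measured when the call began, along the tool's axes at that moment; what a row does not reach only later rows make up. A row lasts 1/12 s, in which the tool goes at most 41.7 mm and 7.16 degrees, less where a joint would pass 70% of its speed; a pose out of reach is approached as far as the arm can. A call with a gripper value outside its range is refused whole. "fingers" is the gripper's target within -1 to 1 (fully open at 1, half-way at 0, shut at -1), set as the call begins (left out, the last holds). The fingers move at their own pace and stop on an object; the grip force is fixed at half the most. Time passes only in rows, so rows that repeat a pose let the fingers close. It gives the time, the measured TCP pose, the force and the opening at its end, in the units of the state.
- ctrl.get_obs(): the state, without advancing time (a new reading comes with each control period).
- ctrl.snapshot(name): name is "scene" or "side" or "wrist"; returns the picture (420x560x3 uint8, blue, green, red); there is no depth.
- ctrl.camera_params(name): a dict with "fovy" (degrees; the focal length in pixels is half the picture's height over the tangent of half this angle, whatever the lens; pixels are square), "cx", "cy" (the principal point, pixels), "dist" ([k1, k2, p1, p2, k3] as OpenCV has them; the pictures are not rectified), "eye" and "rotation" of the camera in the world; the wrist camera has in their place "T_tool_cam" (4x4, takes a point from camera to tool coordinates, whose origin is the TCP and whose axes are the tool frame's). Camera axes: x right, y down, z forward; pixel columns grow to the right and rows downward; lengths in m; the calibration is good to about 2 mm. A picture is of the moment at which its call begins: read the wrist's pose just before it. camera_params takes no time and is no camera call.
- ctrl.close_job(): hands the job in, once; it reports no verdict.
The state is a dict: "clock": time; "joint_pos": joint angles; "qvel": joint speeds; "tau": joint torques, N m; "tool_pos": TCP position; "orientation": TCP orientation; "force": force on the tool from outside, world axes, zero at the start; "moment": the same for the moment, N m; "opening": finger opening in m.
Only numpy, scipy, OpenCV 4.12 (cv2) and the standard library are available. Lean on these libraries where they do the work, as an engineer would, in place of code of your own. Each camera call takes 0.05 s, during which the arm holds its last target.

## Task

One place on the centrifuge-sleeve stand is empty: put the loose white adapter sleeve all the way down over the bare spigot there and let go of it. Then take the spare label holder from its slotted block and push it down behind the sprung lip of the empty clip in front of that same spigot until it sits fully home, upright, in the middle of the clip. Finish while still holding it: keep it gripped and pressed firmly down in the clip, because I will tighten the clamp screws next; leave everything else where it stands.

Things in the scene. Friction and masses are not known exactly. Their poses are not given: they have to be found in the camera images.
- sleeve: The loose adapter sleeve (all sizes here in mm): plain white plastic tube, outside diameter 38, bore 26, 70 tall, open at both ends, 60 g, standing upright on the table by itself. Origin: centre of its lower end; z up along its axis.
- holder: Spare label holder: stiff grey upright plate with a paper insert on both faces, 6 thick (its x), 46 wide (its y), 80 tall (its z), 30 g, both faces alike. Origin: centre of its lower edge. It starts upright in the slot of the black block, lower edge 12 above the table; its upper 60 stand free above the block.
- card_stand: The black slotted block, fixed to the table, 60 (x) by 76 (y), 32 tall. Slot 8 wide (x), 54 long (y), 20 deep, open upwards. Origin: centre of its underside; the slot runs along its y through the centre.
- stand: Storage stand, fixed: grey base plate 160 (x) by 300 (y), 12 thick, with three alike aluminium bays, 95 apart along y. Each has a steel spigot and, in front of it (the stand's -x, the robot's side), a label clip. Two bays have a sleeve on the spigot and a label holder in the clip; the third is empty. Origin: centre of its underside.
- spigot_foot (a point): Foot of the bare spigot of the empty bay: on its axis, on the deck where the sleeve's lower end comes to rest, 15 above the table. Axes as the stand: z up, x to its back, y along it. Spigot: diameter 21, 44 tall above this point, the top 11 tapering to diameter 10. Other spigots are 95 or 190 away along y; the clip is 75.5 in front (-x).
- clip_home (a point): Centre of the holder's lower edge when fully home in the empty clip, 18 above the table. Axes as the stand: x to its back (the holder's thickness), y along it (the width), z up. The fixed back wall's front face is at x = +3, straight to 23 above this point, then flared back to 32. Clip 80 wide (y); clamp-screw stems at y = +-35 leave 66 for the holder's 46.
- lip (a joint): Sprung lip of the clip, facing the back wall: turn about its foot, 0 at rest, about 0.1 with a holder behind it. Its bead, 20 above clip_home, leaves 4 to the wall and springs 2 forward, pressing about 2 N: the holder slides down against a few N of friction, then stops hard on the seat. Above the bead it flares forward to 36 high; the mouth, 32 above clip_home, spans x = -6 to +8.
- clip_seat: The rubber strip in the bottom of the empty clip on which the holder's lower edge comes to rest, 12 (x) by 60 (y), 3 thick; fixed. Origin: centre of its underside (3 below clip_home, 2 in front).
- sleeve_b: A sleeve like the loose one, already on another spigot of the stand; to be left alone. Origin: centre of its lower end.
- sleeve_c: As sleeve_b, on the remaining spigot.
- canister_a: White plastic canister, diameter 39, 105 tall, standing between the stand and the loose things; to be left alone. Origin: centre of its underside.
- canister_b: White plastic canister, diameter 39, 125 tall, beyond the stand; to be left alone. Origin: centre of its underside.
- amber: Amber bottle, diameter 48, 95 tall, beyond the stand; to be left alone. Origin: centre of its underside.
- marker: Marker pen, diameter 17, 135 long, lying on the table near the robot; to be left alone. Origin: on the table below its middle.

How it is judged (in metres and radians):
On the way, in this order (a step that is already met when the one before it is completed fails the run):
1. the sleeve is fully down over the bare spigot and let go (horizontal distance between sleeve and spigot_foot below 0.006 m and z of sleeve in the frame of spigot_foot below 0.004 m and angle between sleeve's own z axis and vertical below 0.1 rad and contact force between the fingers and sleeve below 0.05 N), for 0.2 s.
2. the label holder has entered behind the lip of the empty clip (z of holder in the frame of clip_home below 0.016 m and x of holder in the frame of clip_home between -0.006 and 0.004 m and horizontal distance between holder and clip_home below 0.014 m and value of joint lip above 0.04 rad), for 0.1 s.
At the end, for the whole second after the job is handed in: Sleeve on the spigot, untouched: within 4 mm of the deck, 6 mm of the axis, 0.1 rad of upright. Holder behind the lip: within 2.5 mm of home in height, -4 to +3 mm in x, 12 mm in y, 0.12 rad of upright, at rest, gripped and pressed on the seat, each with over 2 N (all of step 1 and z of holder in the frame of clip_home between -0.003 and 0.0025 m and x of holder in the frame of clip_home between -0.004 and 0.003 m and y of holder in the frame of clip_home between -0.012 and 0.012 m and angle between holder's own z axis and vertical below 0.12 rad and value of joint lip above 0.04 rad and contact force between holder and clip_seat above 2 N and contact force between the fingers and holder above 2 N and linear speed of holder below 0.02 m/s); the arm keeps its last pose, push and grip.
It fails at once if a sleeve already stored was disturbed (distance of any of sleeve_b, sleeve_c from where it was at the start of the episode above 0.02 m).
It fails at once if a bystander was pushed away or knocked over (distance of any of canister_a, canister_b, amber from where it was at the start of the episode above 0.03 m or angle between any of canister_a, canister_b, amber's own z axis and vertical above 0.5 rad or distance of marker from where it was at the start of the episode above 0.05 m).
It also fails if it takes over 58 s, if anything falls off the work surface, if the arm or the gripper's body presses on something with over 40 N, if the wrist force passes 120 N, or if a joint passes its speed limit or range.

## Working session

There is one attempt and no reset: what is moved stays moved. The work goes in short steps, Python scripts to look and compute and a tool call to move; the robot and the scene stay as the last step left them, time stands still between calls to the robot, and variables do not carry over. Pictures are saved under pics/ and viewed, and the job is handed in when it is done.

Besides the shell and the picture viewer there is one more tool, called by a JSON object that holds its "fn" and its "kwargs", one argument or row to a line. carry_out: Moves the arm, as the interface text tells. Its arguments: {"type":"object","properties":{"linear":{"type":"array","items":{"type":"array","items":{"type":"number"}}},"twist":{"type":"array","items":{"type":"number"}},"fingers":{"type":"number"}},"required":["linear","twist"]}

```bash
ls; mkdir -p pics
cat > h.py <<'E'
import numpy as np, cv2
from scipy.spatial.transform import Rotation as R
from plant import ctrl
def cam(name, obs=None):
    p=ctrl.camera_params(name); f=210/np.tan(np.radians(p['fovy'])/2)
    K=np.array([[f,0,p['cx']],[0,f,p['cy']],[0,0,1.]]); d=np.array(p['dist'],float)
    if 'eye' in p: return K,d,np.array(p['rotation'],float),np.array(p['eye'],float)
    o=obs or ctrl.get_obs()
    T=np.eye(4);T[:3,:3]=R.from_euler('xyz',o['orientation'],degrees=True).as_matrix();T[:3,3]=o['tool_pos']
    T=T@np.array(p['T_tool_cam']); return K,d,T[:3,:3],T[:3,3]
def ray(c,uv):
    K,d,Rm,e=c
    n=cv2.undistortPoints(np.array(uv,float).reshape(-1,1,2),K,d).reshape(-1,2)
    v=np.c_[n,np.ones(len(n))]@Rm.T
    return e,v
def onz(c,uv,z):
    e,v=ray(c,uv); return e+v*((z-e[2])/v[:,2])[:,None]
def proj(c,X):
    K,d,Rm,e=c
    x=(np.atleast_2d(X)-e)@Rm
    return cv2.projectPoints(x,np.zeros(3),np.zeros(3),K,d)[0].reshape(-1,2)
E
python3 - <<'E'
from h import *
o=ctrl.get_obs(); print(o); print(ctrl.grip_depth)
for n in ['scene','side','wrist']:
    print(n,ctrl.camera_params(n)); cv2.imwrite(f'pics/{n}0.png',ctrl.snapshot(n))
E
```

```text
pics
{'clock': 0.0, 'joint_pos': array([-6.04429013e+01,  2.05886112e+01,  6.33720910e-01, -2.11621765e-02,
       -7.01347794e+01, -1.65077203e+01]), 'qvel': array([-0.05360505,  0.09375701, -0.04497456,  0.00193949,  0.03899824,
       -0.03292033]), 'tau': array([ 6.10137395e-04, -5.82725322e+01,  2.93051791e+01,  6.99672371e+00,
        7.16711045e-03, -1.24096709e-04]), 'tool_pos': array([ 0.15237213, -0.65736829,  0.40375065]), 'orientation': array([-1.79993592e+02, -9.16268735e-02,  1.03042167e+02]), 'force': array([-0.19802654,  0.25116858, -0.63410015]), 'moment': array([ 0.00587779, -0.01564321, -0.08092326]), 'opening': 0.08745617935205266}
0.1593
scene {'fovy': 56.377491733468176, 'cx': 284.4350359918567, 'cy': 211.26133797650274, 'dist': array([0.00963631, 0.        , 0.        , 0.        , 0.        ]), 'eye': array([1.14570899, 0.51359815, 0.59311992]), 'rotation': array([-123.29913613,   -0.38483124,  133.10771819])}
side {'fovy': 48.05583299894124, 'cx': 274.02317717326105, 'cy': 217.4806108458776, 'dist': array([0.04122498, 0.        , 0.        , 0.        , 0.        ]), 'eye': array([0.20830688, 0.69206978, 0.64165905]), 'rotation': array([-126.95673641,    1.14325812, -154.15824675])}
wrist {'fovy': 63.4996068007816, 'cx': 286.7790273846597, 'cy': 206.86337507938686, 'dist': array([-0.06858154,  0.        ,  0.        ,  0.        ,  0.        ]), 'T_tool_cam': array([[ 9.99999137e-01,  1.22521692e-03, -4.74261050e-04,
         8.85337759e-04],
       [-1.01782593e-03,  9.50731580e-01,  3.10013591e-01,
        -8.59744081e-02],
       [ 8.30728855e-04, -3.10012840e-01,  9.50732007e-01,
         1.96621315e-02],
       [ 0.00000000e+00,  0.00000000e+00,  0.00000000e+00,
         1.00000000e+00]])}
```

```bash
sed -i "s/np.array(p\['rotation'\],float),/R.from_euler('xyz',p['rotation'],degrees=True).as_matrix(),/" h.py; grep rotation h.py
```

```text
if 'eye' in p: return K,d,R.from_euler('xyz',p['rotation'],degrees=True).as_matrix(),np.array(p['eye'],float)
```

View pics/scene0.png

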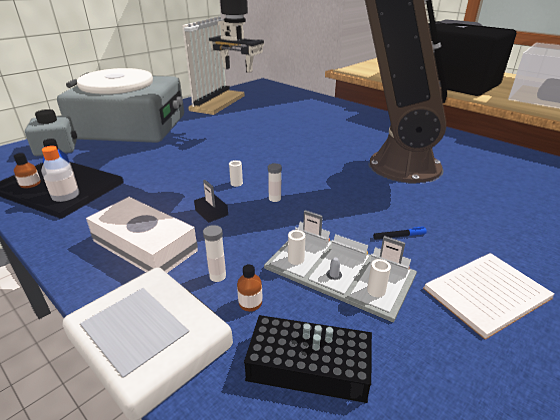

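View pics/side0.png

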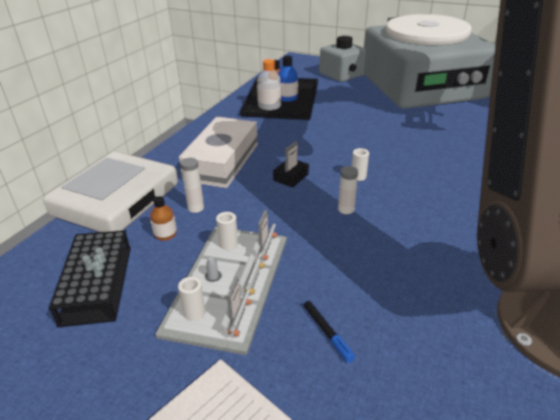

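View pics/wrist0.png

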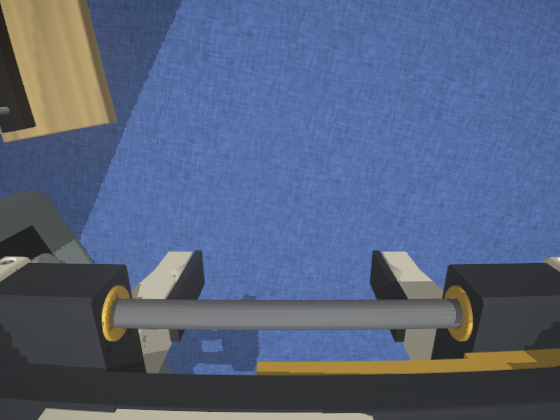

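Run:
```python
from h import *
a=cv2.imread('pics/scene0.png')[145:325,180:440]; cv2.imwrite('pics/sceneC.png',cv2.resize(a,None,fx=3,fy=3,interpolation=2))
a=cv2.imread('pics/side0.png')[130:350,150:400]; cv2.imwrite('pics/sideC.png',cv2.resize(a,None,fx=2.7,fy=2.7,interpolation=2))
s=cam('scene');d=cam('side')
print('sleeve top',onz(s,[[236,164]],.07),onz(d,[[360,153]],.07))
print('canA top',onz(s,[[275,168]],.105),onz(d,[[348,171]],.105))
print('block top',onz(s,[[211,203]],.032),onz(d,[[291,167]],.032))
print('sleeve l',onz(s,[[297,235],[380,264]],.085),onz(d,[[227,218],[191,285]],.085))
print('canB/amb',onz(s,[[213,232]],.125),onz(s,[[248,270]],.095))
```

```text
sleeve top [[ 0.47452342 -0.30703495  0.07      ]] [[ 0.47252037 -0.30936384  0.07      ]]
canA top [[ 0.46186479 -0.15724677  0.105     ]] [[ 0.4558577 -0.1619905  0.105    ]]
block top [[ 0.62628139 -0.23778867  0.032     ]] [[ 0.62545752 -0.238947    0.032     ]]
sleeve l [[0.62811935 0.07102288 0.085     ]
 [0.58668045 0.25209578 0.085     ]] [[0.62453811 0.07057573 0.085     ]
 [0.58517226 0.25500836 0.085     ]]
canB/amb [[ 0.77780721 -0.02305     0.125     ]] [[0.78426028 0.08587028 0.095     ]]
```

View pics/sceneC.png

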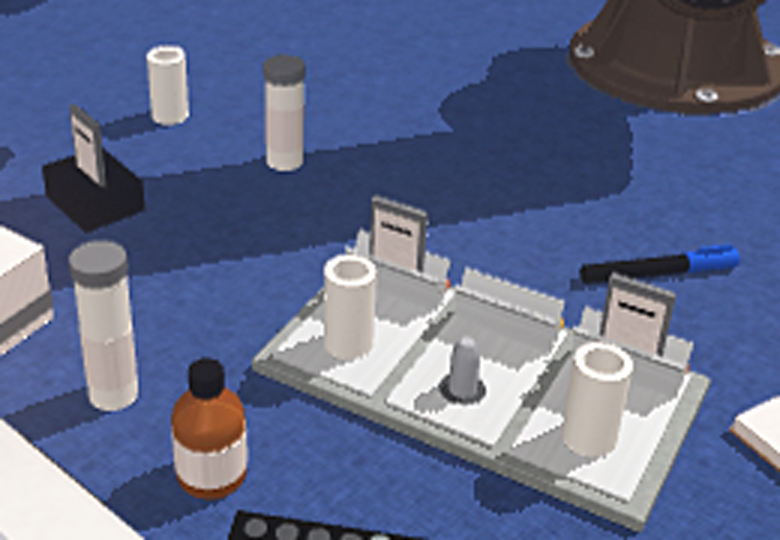

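View pics/sideC.png

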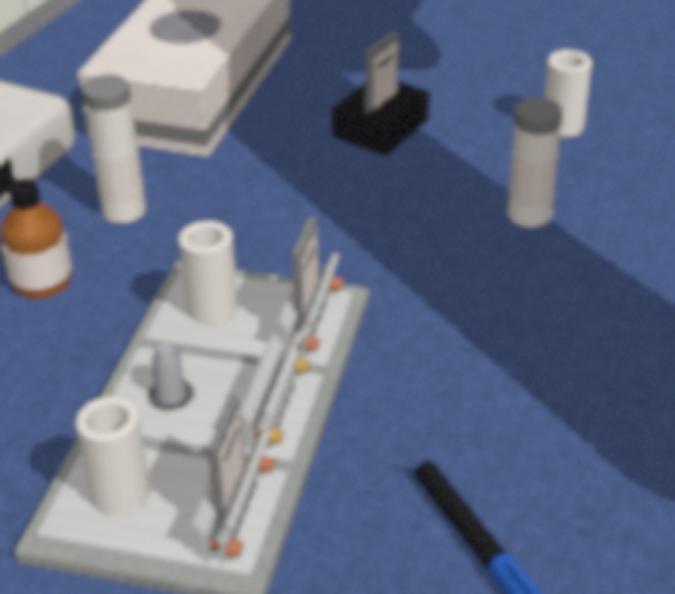

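```bash
cat >> h.py <<'E'
def go(p,yaw):
    "cm shift in tool axes and twist deg to TCP at p with yaw"
    o=ctrl.get_obs(); Rm=R.from_euler('xyz',o['orientation'],degrees=True)
    l=Rm.inv().apply(np.array(p)-o['tool_pos'])*100
    tw=-((yaw-o['orientation'][2]+180)%360-180)
    print('linear',np.round(l,2),'twist',round(tw,2),'clock',o['clock'],'dist',np.linalg.norm(l))
    return l,tw
E
python3 - <<'E'
from h import *
yaw=-167.6
Rm=R.from_euler('xyz',[180,0,yaw]).as_matrix() if 0 else R.from_euler('xyz',[180,0,yaw],degrees=True).as_matrix()
print(Rm)
m=np.array([.53,-.285,0])
p=m-Rm[:,1]*(-.03); p[2]=.42
print(p); go(p,yaw)
E
```

```text
[[-9.76672278e-01 -2.14735327e-01 -2.62974931e-17]
 [-2.14735327e-01  9.76672278e-01  1.19607858e-16]
 [ 0.00000000e+00  1.22464680e-16 -1.00000000e+00]]
[ 0.52355794 -0.25569983  0.42      ]
linear [30.76 45.23 -1.58] twist -89.35 clock 0.15 dist 54.718226017000475
```

{"fn": "carry_out", "kwargs": {
  "linear": [
    [30.8,45.2,-1.6],
    [30.8,45.2,-1.6],
    [30.8,45.2,-1.6],
    [30.8,45.2,-1.6],
    [30.8,45.2,-1.6],
    [30.8,45.2,-1.6],
    [30.8,45.2,-1.6],
    [30.8,45.2,-1.6],
    [30.8,45.2,-1.6],
    [30.8,45.2,-1.6],
    [30.8,45.2,-1.6],
    [30.8,45.2,-1.6]
  ],
  "twist": [-89.4,-89.4,-89.4,-89.4,-89.4,-89.4,-89.4,-89.4,-89.4,-89.4,-89.4,-89.4],
  "fingers": 1
}}

```text
clock: 1.15
tool_pos: [0.4921, -0.2882, 0.4191]
orientation: [179.9, -0.0, -170.6]
force: [0.5, -1.6, 0.1]
opening: 0.0876
```

Run:
```python
from h import *
go([.5236,-.2557,.42],-167.6); print(ctrl.get_obs()['joint_pos'])
```

```text
linear [-3.64  2.69 -0.09] twist -3.04 clock 1.15 dist 4.52547184630576
[-10.72538303  10.21228609 -11.51625045  -0.07085764 -68.29742359
  20.1116245 ]
```

{"fn": "carry_out", "kwargs": {
  "linear": [
    [-3.6,2.7,-0.1],
    [-3.6,2.7,-0.1],
    [-3.6,2.7,-0.1],
    [-3.6,2.7,-0.1]
  ],
  "twist": [-3,-3,-3,-3]
}}

```text
clock: 1.48
tool_pos: [0.5234, -0.2552, 0.4197]
orientation: [179.9, -0.0, -167.6]
force: [0.6, -0.6, 0.5]
opening: 0.0873
```

Run:
```python
from h import *
import json
o=ctrl.get_obs(); print(o['tool_pos'],o['orientation'],o['qvel'])
c=cam('wrist',o); np.save('w1.npy',np.array([*o['tool_pos'],*o['orientation']]))
cv2.imwrite('pics/w1.png',ctrl.snapshot('wrist'))
print(proj(c,[[.4735,-.308,.07],[.6259,-.2384,.092]]))
```

```text
[ 0.5233905  -0.25517774  0.41967043] [ 1.79906033e+02 -4.84824524e-02 -1.67589448e+02] [-1.66609574 -0.50099531 -0.48136084  0.00242786 -0.13544439  0.20672939]
[[347.04102462 143.0055445 ]
 [174.65375429 183.90445574]]
```

View pics/w1.png

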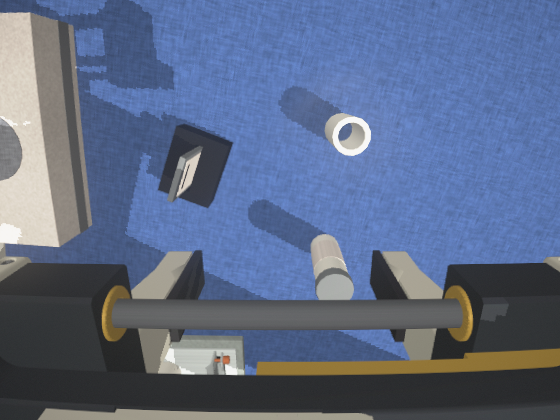

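Run:
```python
from h import *
a=cv2.imread('pics/w1.png')
b=cv2.resize(a[105:220,145:245],None,fx=6,fy=5,interpolation=2); 
b=cv2.resize(a[105:215,145:245],None,fx=5,fy=5,interpolation=2); cv2.imwrite('pics/w1b.png',b)
b=cv2.resize(a[105:170,315:385],None,fx=8,fy=8,interpolation=0); cv2.imwrite('pics/w1s.png',b)
```

```text
(no output)
```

View pics/w1b.png

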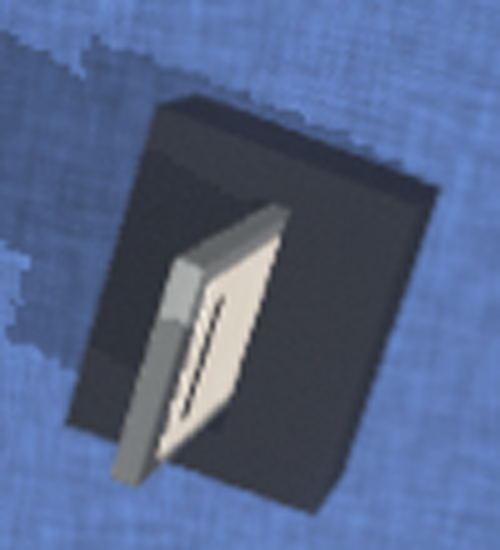

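View pics/w1s.png

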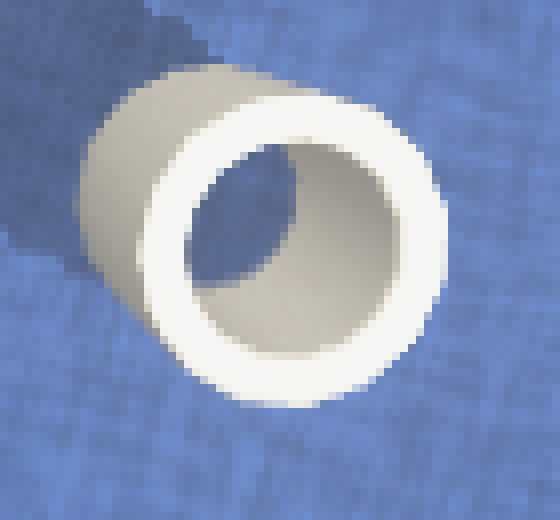

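Run:
```python
from h import *
a=cv2.imread('pics/w1.png'); w=np.load('w1.npy'); c=cam('wrist',dict(tool_pos=w[:3],orientation=w[3:]))
m=cv2.inRange(a,(232,232,232),(255,255,255)); m[:, :315]=0; m[:,385:]=0; m[:105]=0; m[170:]=0
cs,_=cv2.findContours(m,cv2.RETR_EXTERNAL,cv2.CHAIN_APPROX_NONE); k=max(cs,key=cv2.contourArea)
P=onz(c,k.reshape(-1,2),.07)[:,:2].astype(np.float32); print('sleeve',cv2.fitEllipse(k),cv2.minEnclosingCircle(P))
q=np.array([[190,263],[126,481],[177,258],[203,268],[115,478],[137,487]])/5+[145,105]
P=onz(c,q,.092)[:,:2];print(P, P[:2].mean(0),P[2:].mean(0)); d=P[0]-P[1]; print('len',np.linalg.norm(d),'ang',np.degrees(np.arctan2(d[1],d[0])))
# block top corners z=.032
q=np.array([[155,112],[437,190],[315,515],[68,425]])/5+[145,105]
P=onz(c,q,.032)[:,:2]; print(P)
```

```text
sleeve ((351.29034423828125, 135.6317138671875), (36.17472457885742, 38.281349182128906), 35.40908432006836) ((0.4711412489414215, -0.31540152430534363), 0.018441559746861458)
[[ 0.62128134 -0.26487349]
 [ 0.62813844 -0.22047202]
 [ 0.62376219 -0.26528736]
 [ 0.61879873 -0.26445942]
 [ 0.63029508 -0.22061268]
 [ 0.62591316 -0.21973014]] [ 0.62470989 -0.24267276] [ 0.62469229 -0.2425224 ]
len 0.04492783700150039 ang -98.77907109474532
[[ 0.64879839 -0.28161933]
 [ 0.58661112 -0.27792432]
 [ 0.60153939 -0.19901049]
 [ 0.65987295 -0.20812211]]
```

Run:
```python
from h import *
go([.4715,-.3145,.32],-167.6)
```

```text
linear [ 6.27 -4.65  9.98] twist -0.06 clock 1.5333 dist 12.664463982257601
```

{"fn": "carry_out", "kwargs": {
  "linear": [
    [6.3,-4.6,10],
    [6.3,-4.6,10],
    [6.3,-4.6,10],
    [6.3,-4.6,10],
    [6.3,-4.6,10],
    [6.3,-4.6,10]
  ],
  "twist": [0,0,0,0,0,0]
}}

```text
clock: 2.03
tool_pos: [0.4707, -0.3152, 0.3204]
orientation: [180.0, -0.0, -167.8]
force: [-0.6, -0.6, 0.5]
opening: 0.0877
```

```bash
cat > rim.py <<'E'
from h import *
import sys
def rim(name,z,box,lo=232):
    o=ctrl.get_obs(); a=ctrl.snapshot('wrist'); cv2.imwrite(f'pics/{name}.png',a); c=cam('wrist',o)
    m=cv2.inRange(a,(lo,)*3,(255,)*3); n=np.zeros_like(m); x0,y0,x1,y1=box; n[y0:y1,x0:x1]=m[y0:y1,x0:x1]
    cs,_=cv2.findContours(n,cv2.RETR_EXTERNAL,cv2.CHAIN_APPROX_NONE); k=max(cs,key=cv2.contourArea)
    P=onz(c,k.reshape(-1,2),z)[:,:2].astype(np.float32)
    print(o['tool_pos'],o['orientation'],cv2.fitEllipse(k),cv2.minEnclosingCircle(P))
    return o,c,a
E
python3 - <<'E'
from rim import *
o,c,a=rim('w2',.07,(180,100,390,300))
E
```

```text
[ 0.47066801 -0.3152419   0.32038826] [ 1.79952996e+02 -2.37033616e-02 -1.67778297e+02] ((283.8958435058594, 216.93014526367188), (46.54179763793945, 49.62486267089844), 90.6288833618164) ((0.47117090225219727, -0.31557583808898926), 0.018443645909428596)
```

View pics/w2.png

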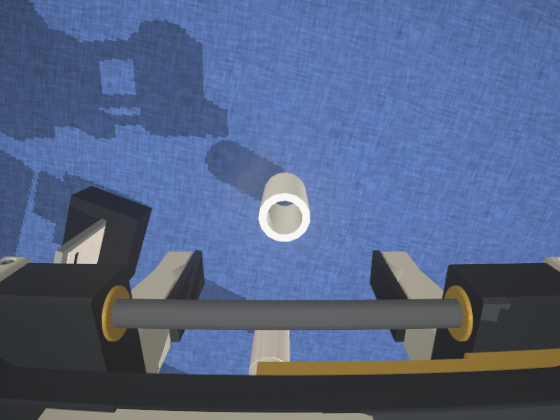

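Run:
```python
from h import *
go([.4712,-.3155,.218],-167.6)
```

```text
linear [ 0.03 -0.06 10.3 ] twist -0.12 clock 2.0833 dist 10.302931057253106
```

{"fn": "carry_out", "kwargs": {
  "linear": [
    [0,0,4],
    [0,0,8],
    [0,0,10.2],
    [0,0,10.2],
    [0,0,10.2]
  ],
  "twist": [0,0,0,0,0]
}}

```text
clock: 2.5
tool_pos: [0.4722, -0.3147, 0.2196]
orientation: [-180.0, 0.0, -167.7]
force: [0.4, 0.2, 1.3]
opening: 0.0877
```

{"fn": "carry_out", "kwargs": {
  "linear": [
    [0,0,0],
    [0,0,0],
    [0,0,0],
    [0,0,0],
    [0,0,0],
    [0,0,0],
    [0,0,0],
    [0,0,0]
  ],
  "twist": [0,0,0,0,0,0,0,0],
  "fingers": -0.5
}}

```text
clock: 3.17
tool_pos: [0.4722, -0.3147, 0.2197]
orientation: [-180.0, 0.0, -167.7]
force: [-0.2, 0.6, 0.7]
opening: 0.04
```

{"fn": "carry_out", "kwargs": {
  "linear": [
    [0,0,0],
    [0,0,-3],
    [0,0,-7],
    [0,0,-11],
    [0,0,-15],
    [0,0,-18],
    [0,0,-18],
    [0,0,-18]
  ],
  "twist": [0,0,0,0,0,0,0,0],
  "fingers": -0.5
}}

```text
clock: 3.83
tool_pos: [0.4723, -0.3148, 0.4019]
orientation: [-179.9, 0.3, -167.7]
force: [0.4, 1.1, -0.7]
opening: 0.0382
```

Run:
```python
from h import *
Rm=R.from_euler('xyz',[180,0,-167.6],degrees=True).as_matrix()
m=np.array([.57,.155,0])
p=m-Rm[:,1]*(-.02); p=p-Rm[:,1]*.13; p[2]=.42
print(p); go(p,-167.6)
```

```text
[0.59362089 0.04756605 0.42      ]
linear [-19.6   32.81  -1.79] twist -0.07 clock 3.8333 dist 38.260339351785134
```

Run:
```python
from h import *
Rm=R.from_euler('xyz',[180,0,-167.6],degrees=True).as_matrix()
m=np.array([.57,.155,0])
p=m+Rm[:,1]*.04; p[2]=.44
print(p); go(p,-167.6)
```

```text
[0.56141059 0.19406689 0.44      ]
linear [-19.59  47.81  -3.82] twist -0.07 clock 3.8333 dist 51.80467980841859
```

{"fn": "carry_out", "kwargs": {
  "linear": [
    [-19.6,47.8,-3.8],
    [-19.6,47.8,-3.8],
    [-19.6,47.8,-3.8],
    [-19.6,47.8,-3.8],
    [-19.6,47.8,-3.8],
    [-19.6,47.8,-3.8],
    [-19.6,47.8,-3.8],
    [-19.6,47.8,-3.8],
    [-19.6,47.8,-3.8],
    [-19.6,47.8,-3.8],
    [-19.6,47.8,-3.8],
    [-19.6,47.8,-3.8]
  ],
  "twist": [0,0,0,0,0,0,0,0,0,0,0,0]
}}

```text
clock: 4.83
tool_pos: [0.5579, 0.1783, 0.437]
orientation: [-179.8, 0.1, -167.7]
force: [0.1, 0.1, -1.4]
opening: 0.0379
```

{"fn": "carry_out", "kwargs": {
  "linear": [
    [0,0,0],
    [0,0,0]
  ],
  "twist": [0,0]
}}

```text
clock: 5.0
tool_pos: [0.5578, 0.1807, 0.4346]
orientation: [-179.8, -0.1, -167.5]
force: [-0.0, -1.1, -0.4]
opening: 0.0379
```

Run:
```python
from h import *
o=ctrl.get_obs(); print(o['tool_pos'],o['orientation'],o['opening'])
np.save('w3.npy',np.array([*o['tool_pos'],*o['orientation']]))
cv2.imwrite('pics/w3.png',ctrl.snapshot('wrist'))
```

```text
[0.5578238  0.18072986 0.43455169] [-1.79787880e+02 -1.00822000e-01 -1.67491955e+02] 0.03790504604235609
```

View pics/w3.png

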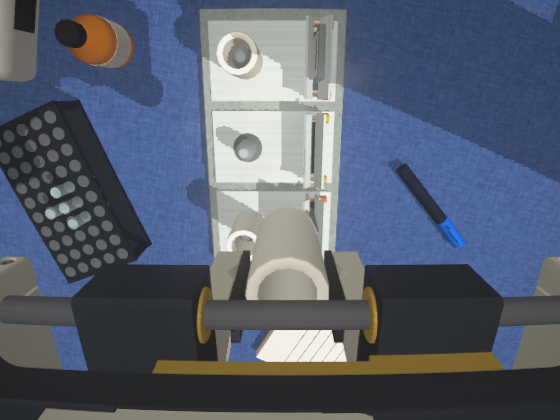

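Run:
```python
from h import *
a=cv2.imread('pics/w3.png')
cv2.imwrite('pics/w3a.png',cv2.resize(a[100:196,200:350],None,fx=5.3,fy=5.3,interpolation=2))
cv2.imwrite('pics/w3b.png',cv2.resize(a[0:110,200:350],None,fx=5.3,fy=5.3,interpolation=2))
```

```text
(no output)
```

View pics/w3a.png

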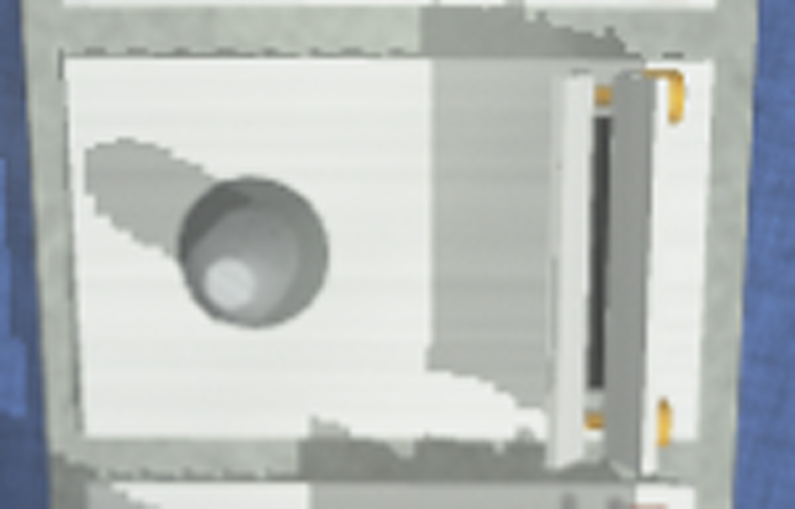

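View pics/w3b.png

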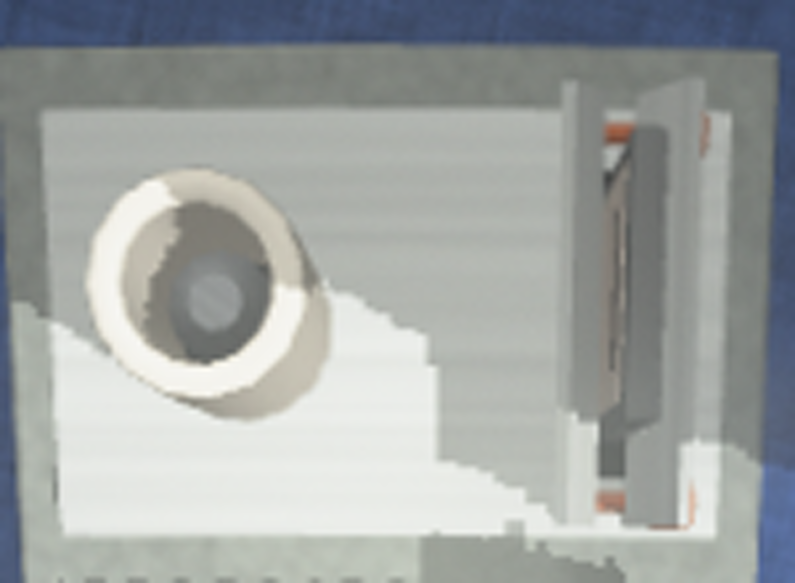

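Run:
```python
from h import *
w=np.load('w3.npy'); c=cam('wrist',dict(tool_pos=w[:3],orientation=w[3:]))
A=lambda q:np.array(q)/5.3+[200,100]
B=lambda q:np.array(q)/5.3+[200,0]
print('collar',onz(c,A([[253,252]]),.015),'top',onz(c,A([[230,283]]),.059))
r=onz(c,A([[179,252],[327,252],[253,178],[253,327]]),.015); print(np.linalg.norm(r[0]-r[1]),np.linalg.norm(r[2]-r[3]))
P=onz(c,B([[190,283]]),.085); T=onz(c,B([[215,297]]),.059); print('sleeve_b',P,'its spigot top',T)
def ang(p):
    d=p[1]-p[0]; return np.degrees(np.arctan2(d[1],d[0]))
e=onz(c,np.r_[A([[62,58]]),A([[713,60]])],.015); print('edge top',ang(e))
e=onz(c,np.r_[B([[0,50]]),B([[778,52]])],.012); print('plate far edge',ang(e),np.linalg.norm(e[0]-e[1]))
# clip middle: back wall top edges (z .05): left edges; lip top z .054
bw=onz(c,A([[553,76],[593,76],[548,466],[585,466]]),.050); lp=onz(c,A([[614,76],[658,76],[608,472],[655,472]]),.054)
print(bw,'\n',lp); print([ang(bw[[2,0]]),ang(bw[[3,1]]),ang(lp[[2,0]]),ang(lp[[3,1]])])
seat=onz(c,A([[592,115],[612,115],[586,390],[606,390]]),.018); print(seat)
```

```text
collar [[0.60665923 0.16236265 0.015     ]] top [[0.60645524 0.16237504 0.059     ]]
0.032891146569293095 0.03304065008491896
sleeve_b [[0.62763456 0.06963518 0.085     ]] its spigot top [[0.62684866 0.06878058 0.059     ]]
edge top -167.69787665656403
plate far edge -167.73009792752944 0.15811763966713033
[[0.55258815 0.10989497 0.05      ]
 [0.54489209 0.10816123 0.05      ]
 [0.53519708 0.18737276 0.05      ]
 [0.52762234 0.18568425 0.05      ]] 
 [[0.54121931 0.10715358 0.054     ]
 [0.53283859 0.10525412 0.054     ]
 [0.52316653 0.18493951 0.054     ]
 [0.51362853 0.182811   0.054     ]]
[np.float64(-77.34878269377741), np.float64(-77.4413319857302), np.float64(-76.93394621346168), np.float64(-76.08839590837799)]
[[0.54055956 0.11701124 0.018     ]
 [0.53634858 0.11606112 0.018     ]
 [0.52748716 0.17610236 0.018     ]
 [0.52308913 0.17511897 0.018     ]]
```

Run:
```python
from h import *
go([.6065,.163,.31],-167.5)
```

```text
linear [-4.44 -2.6  12.49] twist -0.06 clock 5.05 dist 13.507411785815671
```

{"fn": "carry_out", "kwargs": {
  "linear": [
    [-3.0,-1.8,3],
    [-4.4,-2.6,6],
    [-4.4,-2.6,9],
    [-4.4,-2.6,12.5],
    [-4.4,-2.6,12.5],
    [-4.4,-2.6,12.5],
    [-4.4,-2.6,12.5]
  ],
  "twist": [0,0,0,0,0,0,0]
}}

```text
clock: 5.63
tool_pos: [0.6067, 0.1623, 0.3117]
orientation: [-179.8, -0.0, -167.6]
force: [0.4, 0.5, -0.5]
opening: 0.0384
```

Run:
```python
from h import *
go([.6065,.163,.235],-167.5); print(ctrl.get_obs()['orientation'])
cv2.imwrite('pics/w4.png',ctrl.snapshot('wrist'));cv2.imwrite('pics/s4.png',ctrl.snapshot('scene')[180:330,230:430].repeat(3,0).repeat(3,1))
```

```text
linear [0.   0.1  7.67] twist -0.08 clock 5.6333 dist 7.670544151419712
[-1.79763302e+02 -3.63288716e-03 -1.67575447e+02]
```

View pics/w4.png

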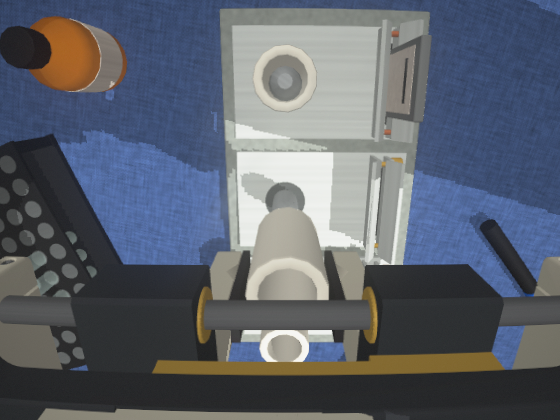

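View pics/s4.png

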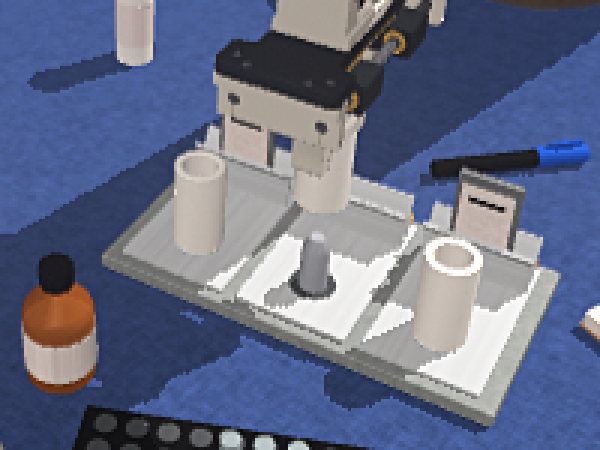

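{"fn": "carry_out", "kwargs": {
  "linear": [
    [0,0.1,2],
    [0,0.1,3.5],
    [0,0.1,5],
    [0,0.1,6],
    [0,0.1,7],
    [0,0.1,7.5],
    [0,0.1,7.6],
    [0,0.1,7.6]
  ],
  "twist": [0,0,0,0,0,0,0,0]
}}

```text
clock: 6.4
tool_pos: [0.607, 0.1638, 0.237]
orientation: [-179.8, 0.2, -167.5]
force: [-0.6, -0.1, -0.7]
opening: 0.0378
```

{"fn": "carry_out", "kwargs": {
  "linear": [
    [0,0,0.2],
    [0,0,0.2],
    [0,0,0.2]
  ],
  "twist": [0,0,0]
}}

```text
clock: 6.65
tool_pos: [0.6071, 0.1639, 0.2355]
orientation: [-179.8, 0.2, -167.5]
force: [0.6, -0.4, -1.2]
opening: 0.0378
```

{"fn": "carry_out", "kwargs": {
  "linear": [
    [0,0,0],
    [0,0,0],
    [0,0,0],
    [0,0,0],
    [0,0,0],
    [0,0,0]
  ],
  "twist": [0,0,0,0,0,0],
  "fingers": 0.2
}}

```text
clock: 7.15
tool_pos: [0.6071, 0.1639, 0.2355]
orientation: [-179.8, 0.2, -167.5]
force: [0.3, -0.4, -0.6]
opening: 0.0526
```

Now rise clear, then check from the fixed and wrist cameras.

{"fn": "carry_out", "kwargs": {
  "linear": [
    [0,0,-2],
    [0,0,-6],
    [0,0,-10],
    [0,0,-14],
    [0,0,-17],
    [0,0,-17]
  ],
  "twist": [0,0,0,0,0,0]
}}

```text
clock: 7.65
tool_pos: [0.6077, 0.1645, 0.4137]
orientation: [-179.9, 0.9, -167.5]
force: [1.3, 0.5, 0.6]
opening: 0.0527
```

Run:
```python
from h import *
o=ctrl.get_obs(); print(o['tool_pos'],o['orientation'],o['opening']); np.save('w5.npy',np.array([*o['tool_pos'],*o['orientation']]))
cv2.imwrite('pics/w5.png',ctrl.snapshot('wrist'));cv2.imwrite('pics/s5.png',ctrl.snapshot('scene')[180:330,230:430].repeat(3,0).repeat(3,1))
```

```text
[0.60772405 0.16449796 0.41370014] [-179.93868162    0.85515964 -167.48400651] 0.052666545800575434
```

View pics/w5.png

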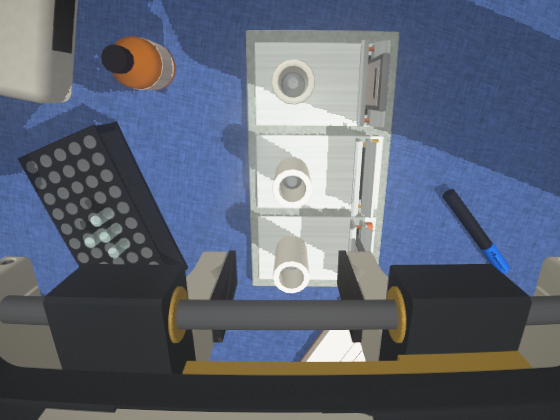

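View pics/s5.png

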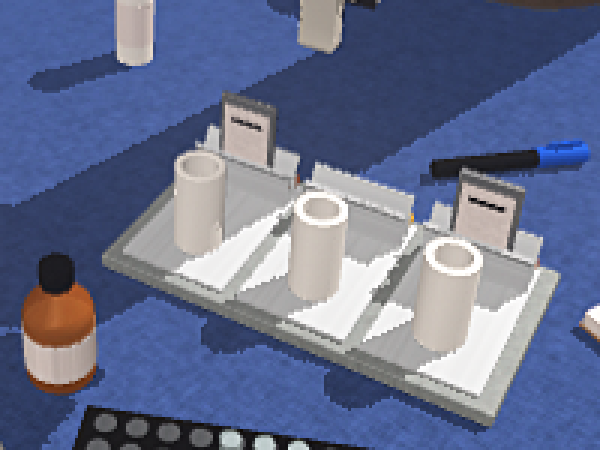

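Run:
```python
from h import *
go([.6247,-.2425,.36],171.2)
```

```text
linear [  7.02 -40.11   4.75] twist 21.26 clock 7.75 dist 40.991646049243286
```

{"fn": "carry_out", "kwargs": {
  "linear": [
    [7,-40.1,4.8],
    [7,-40.1,4.8],
    [7,-40.1,4.8],
    [7,-40.1,4.8],
    [7,-40.1,4.8],
    [7,-40.1,4.8],
    [7,-40.1,4.8],
    [7,-40.1,4.8],
    [7,-40.1,4.8],
    [7,-40.1,4.8],
    [7,-40.1,4.8],
    [7,-40.1,4.8]
  ],
  "twist": [21.3,21.3,21.3,21.3,21.3,21.3,21.3,21.3,21.3,21.3,21.3,21.3],
  "fingers": 1
}}

```text
clock: 8.75
tool_pos: [0.6241, -0.2445, 0.3567]
orientation: [179.9, 0.1, 170.9]
force: [-0.0, 0.5, 0.8]
opening: 0.0873
```

{"fn": "carry_out", "kwargs": {
  "linear": [
    [0,0,0],
    [0,0,0]
  ],
  "twist": [0,0]
}}

```text
clock: 8.92
tool_pos: [0.6239, -0.2438, 0.3555]
orientation: [179.9, 0.0, 171.0]
force: [-0.1, 1.1, -0.4]
opening: 0.0873
```

Run:
```python
from h import *
o=ctrl.get_obs(); print(o['tool_pos'],o['orientation'],o['opening']); np.save('w6.npy',np.array([*o['tool_pos'],*o['orientation']]))
a=ctrl.snapshot('wrist');cv2.imwrite('pics/w6.png',a)
cv2.imwrite('pics/w6c.png',cv2.resize(a[130:250,220:340],None,fx=5,fy=5,interpolation=2))
```

```text
[ 0.62385739 -0.24381031  0.35545904] [1.79918980e+02 1.85065657e-02 1.70960830e+02] 0.08734288644752289
```

View pics/w6.png

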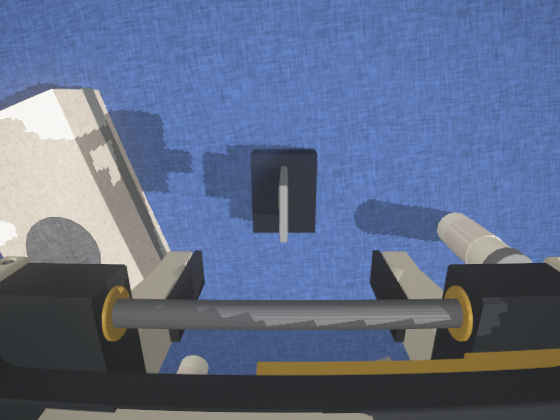

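View pics/w6c.png

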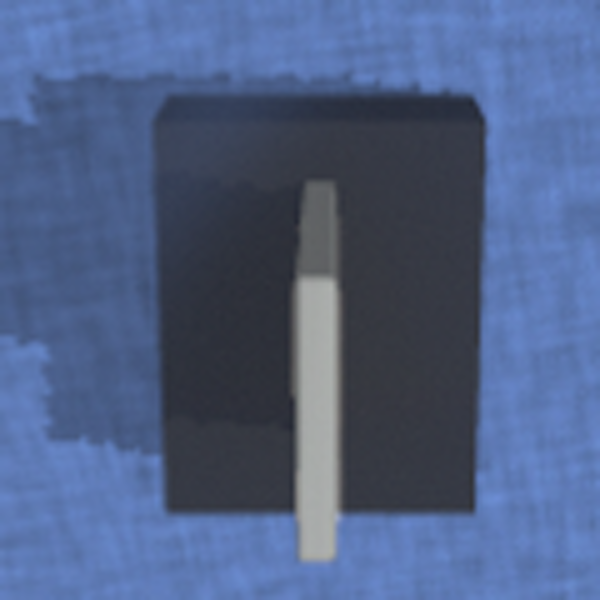

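Run:
```python
from h import *
w=np.load('w6.npy'); c=cam('wrist',dict(tool_pos=w[:3],orientation=w[3:]))
A=lambda q:np.array(q)/5+[220,130]
q=onz(c,A([[318,277],[317,562]]),.092); d=q[0]-q[1]; print(q,q.mean(0),np.linalg.norm(d),np.degrees(np.arctan2(d[1],d[0])))
b=onz(c,A([[155,121],[483,121],[475,514],[166,514]]),.032); print(b.mean(0), np.linalg.norm(b[0]-b[1]),np.linalg.norm(b[1]-b[2]))
dd=b[0]+b[1]-b[2]-b[3]; print(np.degrees(np.arctan2(dd[1],dd[0])))
Rm=c[2]
n=onz(c,[[165,260],[100,95]],.06)-w[:3]; T=R.from_euler('xyz',w[3:],degrees=True); print('box in tool',T.inv().apply(n))
print(proj(c,[T.apply([0,0,.25])+w[:3]]))
go(np.r_[q.mean(0)[:2],.236],171.2)
```

```text
[[ 0.621311   -0.265001    0.092     ]
 [ 0.62877735 -0.21962584  0.092     ]] [ 0.62504417 -0.24231342  0.092     ] 0.045985340072562095 -99.34412927481397
[ 0.62547292 -0.24071591  0.032     ] 0.05890825456095187 0.0761141498506512
-98.91609603407699
box in tool [[-0.10927864  0.05650423  0.29557454]
 [-0.14661628 -0.08774768  0.29538262]]
[[284.49471134 219.18431787]]
linear [-0.07  0.12 12.  ] twist -0.2 clock 8.9667 dist 12.001830675548291
```

{"fn": "carry_out", "kwargs": {
  "linear": [
    [-0.1,0.1,4],
    [-0.1,0.1,8],
    [-0.1,0.1,11],
    [-0.1,0.1,12.2],
    [-0.1,0.1,12.2],
    [-0.1,0.1,12.2]
  ],
  "twist": [0,0,0,0,0,0]
}}

```text
clock: 9.47
tool_pos: [0.6261, -0.242, 0.2348]
orientation: [180.0, 0.1, 171.1]
force: [1.1, 0.3, 1.1]
opening: 0.0877
```

Run:
```python
from h import *
go([.6250,-.2423,.233],170.9); print(ctrl.get_obs()['orientation'])
```

```text
linear [ 0.1  -0.05  0.18] twist 0.19 clock 9.4667 dist 0.21567691988635748
[1.79959610e+02 7.96863431e-02 1.71092216e+02]
```

{"fn": "carry_out", "kwargs": {
  "linear": [
    [0.1,0,0.2],
    [0.1,0,0.2],
    [0.1,0,0.2],
    [0.1,0,0.2],
    [0.1,0,0.2],
    [0.1,0,0.2],
    [0.1,0,0.2],
    [0.1,0,0.2],
    [0.1,0,0.2],
    [0.1,0,0.2],
    [0.1,0,0.2],
    [0.1,0,0.2]
  ],
  "twist": [0,0,0,0,0,0,0,0,0,0,0,0],
  "fingers": -1
}}

```text
clock: 10.47
tool_pos: [0.6251, -0.2418, 0.2327]
orientation: [180.0, 0.1, 171.1]
force: [-0.7, -0.4, 1.2]
opening: 0.0132
```

{"fn": "carry_out", "kwargs": {
  "linear": [
    [0,0,0],
    [0,0,0],
    [0,0,0],
    [0,0,0]
  ],
  "twist": [0,0,0,0]
}}

```text
clock: 10.8
tool_pos: [0.6257, -0.2419, 0.233]
orientation: [180.0, 0.2, 171.1]
force: [4.0, -1.2, -1.1]
opening: 0.0057
```

{"fn": "carry_out", "kwargs": {
  "linear": [
    [0,0,-1],
    [0,0,-2.5],
    [0,0,-5],
    [0,0,-9],
    [0,0,-13],
    [0,0,-17],
    [0,0,-17],
    [0,0,-17]
  ],
  "twist": [0,0,0,0,0,0,0,0]
}}

```text
clock: 11.47
tool_pos: [0.625, -0.242, 0.4064]
orientation: [179.9, 0.4, 171.1]
force: [0.2, 0.4, -1.5]
opening: 0.0058
```

Run:
```python
from h import *
o=ctrl.get_obs(); print(o['tool_pos'],o['orientation'],o['opening'],o['force'])
a=ctrl.snapshot('wrist');cv2.imwrite('pics/w7.png',a)
sp=np.array([.6066,.1624,0]); y=np.radians(12.5); x=np.array([np.cos(y),np.sin(y),0]); print('home',sp-.0755*x)
go([.5329,.1461,.40],-167.5)
```

```text
[ 0.62502993 -0.24195833  0.40637184] [179.94983456   0.4410757  171.1024678 ] 0.005791573171732103 [ 0.15385314  0.35469157 -1.54073459]
home [0.53288965 0.14605881 0.        ]
linear [15.07 36.9   0.37] twist -21.41 clock 11.5167 dist 39.860443111685605
```

View pics/w7.png

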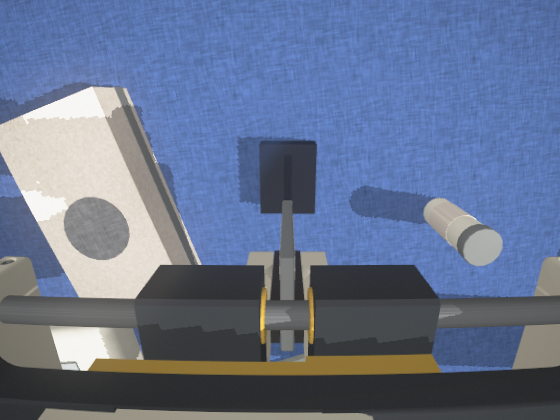

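{"fn": "carry_out", "kwargs": {
  "linear": [
    [15.1,36.9,0.4],
    [15.1,36.9,0.4],
    [15.1,36.9,0.4],
    [15.1,36.9,0.4],
    [15.1,36.9,0.4],
    [15.1,36.9,0.4],
    [15.1,36.9,0.4],
    [15.1,36.9,0.4],
    [15.1,36.9,0.4],
    [15.1,36.9,0.4],
    [15.1,36.9,0.4],
    [15.1,36.9,0.4]
  ],
  "twist": [-21.4,-21.4,-21.4,-21.4,-21.4,-21.4,-21.4,-21.4,-21.4,-21.4,-21.4,-21.4]
}}

```text
clock: 12.52
tool_pos: [0.5317, 0.1473, 0.3982]
orientation: [-179.9, 0.0, -167.4]
force: [-0.1, -0.6, -0.8]
opening: 0.0058
```

Run:
```python
from h import *
o=ctrl.get_obs(); print(o['orientation'],o['qvel'])
go([.5329,.1461,.34],-167.5)
```

```text
[-1.79933042e+02  4.22495039e-02 -1.67354382e+02] [-2.31976901 -0.17109097  0.1899063   0.12385915 -0.21480046  0.68125259]
linear [-0.09 -0.13  5.82] twist 0.15 clock 12.5167 dist 5.818947177215804
```

{"fn": "carry_out", "kwargs": {
  "linear": [
    [-0.1,-0.1,3],
    [-0.1,-0.1,5.8],
    [-0.1,-0.1,5.8],
    [-0.1,-0.1,5.8],
    [-0.1,-0.1,5.8]
  ],
  "twist": [0,0,0,0,0]
}}

```text
clock: 12.93
tool_pos: [0.5336, 0.1459, 0.3411]
orientation: [-179.9, 0.1, -167.4]
force: [-0.6, 0.3, 0.7]
opening: 0.0057
```

Run:
```python
from h import *
o=ctrl.get_obs(); print(o['tool_pos'],o['orientation'],o['opening']); np.save('w8.npy',np.array([*o['tool_pos'],*o['orientation']]))
a=ctrl.snapshot('wrist');cv2.imwrite('pics/w8.png',a)
cv2.imwrite('pics/w8c.png',cv2.resize(a[100:270,200:360],None,fx=3.5,fy=3.5,interpolation=2))
```

```text
[0.53357681 0.14586313 0.34106049] [-1.79893119e+02  5.56755300e-02 -1.67392218e+02] 0.005696286069699836
```

View pics/w8.png

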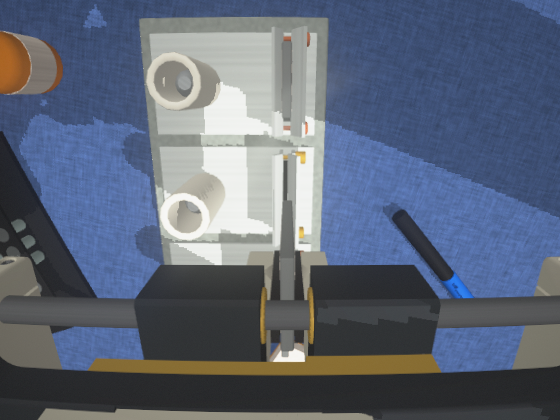

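View pics/w8c.png

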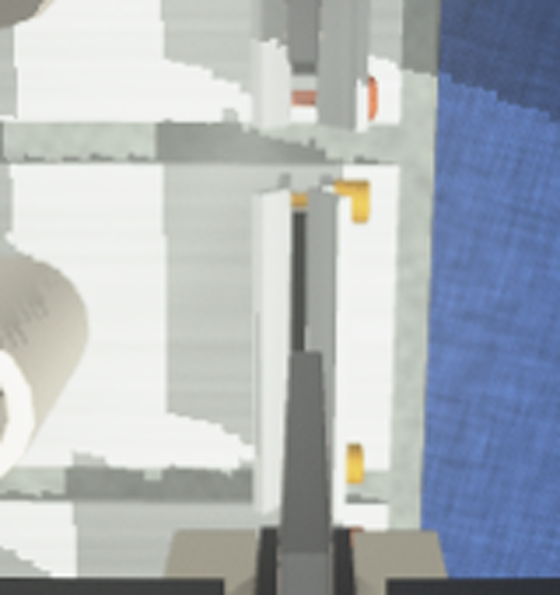

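Run:
```python
from h import *
w=np.load('w8.npy'); c=cam('wrist',dict(tool_pos=w[:3],orientation=w[3:]))
A=lambda q:np.array(q)/3.5+[200,100]
h=np.array([.5329,.1461,0]); y=np.radians(12.5); x=np.array([np.cos(y),np.sin(y),0]); yy=np.array([-x[1],x[0],0])
def st(p): return np.c_[(p-h)@x,(p-h)@yy]*1000
print('walltopL z.05',st(onz(c,A([[258,195],[254,510]]),.05)))
print('wall straight z.041',st(onz(c,A([[291,230],[290,340]]),.041)))
print('bead z.038',st(onz(c,A([[307,230],[306,340]]),.038)))
print('liptop z.054',st(onz(c,A([[338,200],[334,340]]),.054)))
print('screws z~.03?',st(onz(c,A([[358,200],[355,463]]),.035)))
print('holder bottom',st(onz(c,A([[289,352],[322,352],[305.5,352]]),w[2]-.233+.012)))
print('TCP',st(w[None,:3]))
```

```text
walltopL z.05 [[ 10.00167356 -39.50766615]
 [ 11.6998432   39.36644156]]
wall straight z.041 [[  2.53098177 -29.63936636]
 [  2.78484972  -2.24236852]]
bead z.038 [[ -1.3020093  -29.06850102]
 [ -1.15644348  -1.37944029]]
liptop z.054 [[ -8.25510045 -39.08065723]
 [ -7.69435355  -6.0692317 ]]
screws z~.03? [[-13.64680474 -35.90098897]
 [-14.01648652  32.74575716]]
holder bottom [[  2.00413242 -23.09919963]
 [ -3.84436095 -23.11786455]
 [ -0.92014216 -23.10847821]]
TCP [[ 0.60949725 -0.37774831]]
```

{"fn": "carry_out", "kwargs": {
  "linear": [
    [-0.1,0,3],
    [-0.1,0,5],
    [-0.1,0,5.9],
    [-0.1,0,5.9],
    [-0.1,0,5.9]
  ],
  "twist": [0,0,0,0,0]
}}

```text
clock: 13.4
tool_pos: [0.5354, 0.1464, 0.2837]
orientation: [-179.9, 0.2, -167.4]
force: [0.1, 0.6, 0.4]
opening: 0.0058
```

Run:
```python
from h import *
o=ctrl.get_obs(); print(o['tool_pos'],o['orientation'],o['opening'],o['force']); np.save('w9.npy',np.array([*o['tool_pos'],*o['orientation']]))
a=ctrl.snapshot('wrist');cv2.imwrite('pics/w9.png',a)
cv2.imwrite('pics/w9c.png',cv2.resize(a[100:260,210:350],None,fx=3.5,fy=3.5,interpolation=2))
b=ctrl.snapshot('scene'); cv2.imwrite('pics/s9.png',cv2.resize(b[190:300,260:420],None,fx=4,fy=4,interpolation=2))
```

```text
[0.53535074 0.1463769  0.28372421] [-179.91968648    0.1850183  -167.37427371] 0.005827517181011103 [0.09910006 0.59206519 0.42244911]
```

View pics/w9c.png

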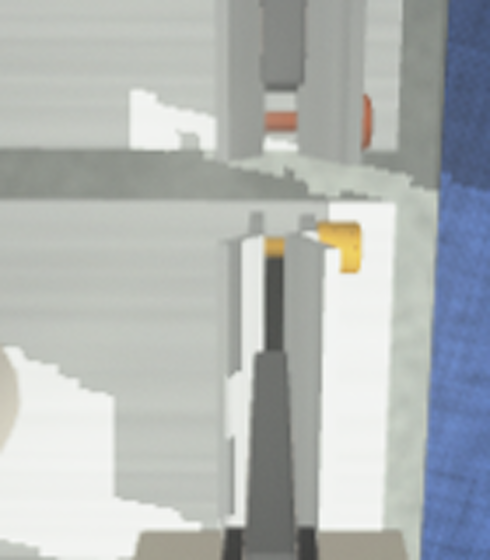

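View pics/s9.png

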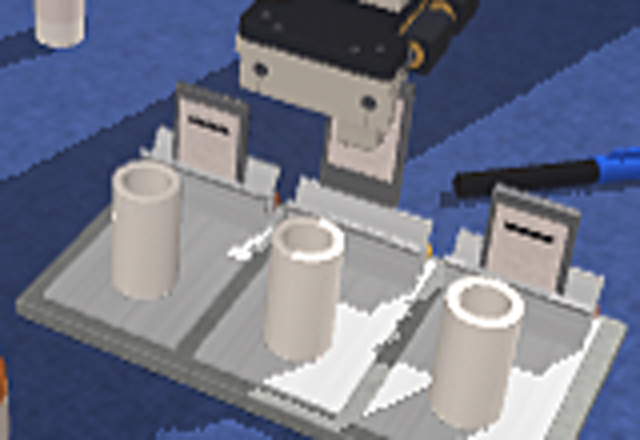

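Run:
```python
from h import *
w=np.load('w9.npy'); c=cam('wrist',dict(tool_pos=w[:3],orientation=w[3:]))
A=lambda q:np.array(q)/3.5+[210,100]
h=np.array([.5329,.1461,0]); y=np.radians(12.5); x=np.array([np.cos(y),np.sin(y),0]); yy=np.array([-x[1],x[0],0])
def st(p): return np.c_[(p-h)@x,(p-h)@yy]*1000
print('wall straight z.041',st(onz(c,A([[265,250],[264,340]]),.041)))
print('bead z.038',st(onz(c,A([[285,250],[287,340]]),.038)))
print('mouth right z.054',st(onz(c,A([[325,240],[321,500]]),.054)))
print('mouth left z.05',st(onz(c,A([[242,240],[231,380],[222,520]]),.05)))
print('holder bottom',st(onz(c,A([[254,352],[289,352],[271.5,352]]),w[2]-.233+.012)))
print('TCP',st(w[None,:3]))
```

```text
wall straight z.041 [[  2.57016636 -36.67420999]
 [  2.725045   -18.74943238]]
bead z.038 [[ -1.28765321 -36.05358394]
 [ -1.81715692 -17.89151906]]
mouth right z.054 [[ -8.27556001 -41.30451534]
 [ -8.40884443   9.51789513]]
mouth left z.05 [[  6.73283759 -40.43043136]
 [  8.91774121 -13.44464076]
 [ 10.8960815   15.69717782]]
holder bottom [[  4.35370495 -22.87755591]
 [ -1.84888956 -22.90356897]
 [  1.25227641 -22.89050228]]
TCP [[ 2.45258154 -0.26009934]]
```

{"fn": "carry_out", "kwargs": {
  "linear": [
    [0.1,0,0.3],
    [0.1,0,0.8],
    [0.1,0,1.3],
    [0.1,0,1.6],
    [0.1,0,1.6]
  ],
  "twist": [0,0,0,0,0]
}}

```text
clock: 13.92
tool_pos: [0.5343, 0.1462, 0.2674]
orientation: [-179.9, 0.2, -167.4]
force: [-0.1, -0.9, -0.9]
opening: 0.006
```

Run:
```python
from h import *
o=ctrl.get_obs(); w=o['tool_pos']; print(w,o['orientation'],o['opening'],o['force'],o['moment'])
h=np.array([.5329,.1461,0]); y=np.radians(12.5); x=np.array([np.cos(y),np.sin(y),0]); yy=np.array([-x[1],x[0],0])
print((w-h)@x*1e3,(w-h)@yy*1e3)
```

```text
[0.53427038 0.14621773 0.26740445] [-179.93843662    0.19326641 -167.37532454] 0.006022436169106585 [-0.06626658 -0.86279599 -0.87987577] [ 0.08770269  0.19415624 -0.03633076]
1.3633771262706271 -0.18166359577267374
```

{"fn": "carry_out", "kwargs": {
  "linear": [
    [0,0,0.4],
    [0,0,0.8],
    [0,0,1.2],
    [0,0,1.5],
    [0,0,1.5]
  ],
  "twist": [0,0,0,0,0]
}}

```text
clock: 14.33
tool_pos: [0.5342, 0.1461, 0.2517]
orientation: [-179.9, 0.1, -167.4]
force: [0.4, 0.5, -3.4]
opening: 0.0059
```

Run:
```python
from h import *
o=ctrl.get_obs(); w=o['tool_pos']; print(w,o['orientation'],o['force'],o['moment'])
a=ctrl.snapshot('wrist');cv2.imwrite('pics/w10.png',a)
p1=cv2.resize(a[100:260,210:350],None,fx=2.8,fy=2.8,interpolation=2)
b=ctrl.snapshot('side'); p2=cv2.resize(b[190:350,160:300],None,fx=2.8,fy=2.8,interpolation=2)
cv2.imwrite('pics/c10.png',np.hstack([p1,p2]))
print(ctrl.get_obs()['force'])
```

```text
[0.53416792 0.14612913 0.25165735] [-1.79925674e+02  1.48275574e-01 -1.67385751e+02] [ 0.43876942  0.51937556 -3.43223517] [ 0.00606944  0.00581919 -0.05966672]
[ 0.24152815  0.22011211 -2.49903545]
```

View pics/c10.png

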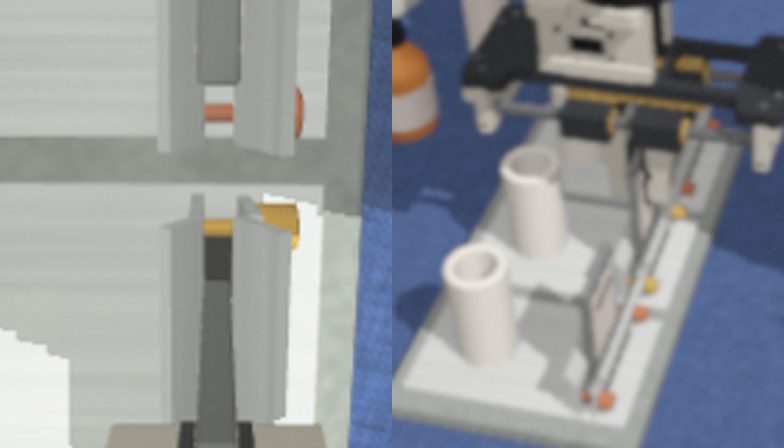

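{"fn": "carry_out", "kwargs": {
  "linear": [
    [0,0,0.4],
    [0,0,0.8],
    [0,0,1.1],
    [0,0,1.2],
    [0,0,1.2]
  ],
  "twist": [0,0,0,0,0]
}}

```text
clock: 14.85
tool_pos: [0.5342, 0.1461, 0.2393]
orientation: [-179.9, 0.1, -167.4]
force: [1.0, -0.5, -3.3]
opening: 0.0057
```

Run:
```python
from h import *
o=ctrl.get_obs(); print(o['tool_pos'],o['force'],o['tau'],o['opening'])
```

```text
[0.53424789 0.1461123  0.2393422 ] [ 0.97031187 -0.4656482  -3.31007665] [  0.16389148 -49.47995782  22.43474901   5.50960466  -0.10521102
   0.06375351] 0.0056863893276129064
```

{"fn": "carry_out", "kwargs": {
  "linear": [
    [0,0,0.1],
    [0,0,0.2],
    [0,0,0.2],
    [0,0,0.2]
  ],
  "twist": [0,0,0,0]
}}

```text
clock: 15.18
tool_pos: [0.5343, 0.1461, 0.2385]
orientation: [-179.9, 0.2, -167.4]
force: [-4.6, -1.7, 12.1]
opening: 0.0058
```

{"fn": "carry_out", "kwargs": {
  "linear": [
    [0.1,0,0.15],
    [0.1,0,0.15],
    [0.1,0,0.15],
    [0.1,0,0.15],
    [0.1,0,0.15],
    [0.1,0,0.15]
  ],
  "twist": [0,0,0,0,0,0]
}}

```text
clock: 15.68
tool_pos: [0.5338, 0.146, 0.2385]
orientation: [-179.9, 0.3, -167.3]
force: [-3.4, -1.1, 12.7]
opening: 0.0057
```

Run:
```python
from h import *
o=ctrl.get_obs(); print(o['tool_pos'],o['orientation'],o['force'],o['moment'],o['opening'])
a=ctrl.snapshot('wrist');cv2.imwrite('pics/w11.png',a)
p1=cv2.resize(a[0:260,120:350],None,fx=1.7,fy=1.7,interpolation=2)
b=ctrl.snapshot('scene'); p2=cv2.resize(b[190:300,260:358],None,fx=4.018,fy=4.018,interpolation=2)
p3=cv2.resize(b[190:300,260:400],(560,442),interpolation=2)
cv2.imwrite('pics/c11.png',p1); cv2.imwrite('pics/c11s.png',p3)
b=ctrl.snapshot('side'); cv2.imwrite('pics/c11d.png',cv2.resize(b[190:350,160:300],None,fx=3.5,fy=3.5,interpolation=2))
o=ctrl.get_obs(); print(o['clock'],o['tool_pos'],o['force'])
```

```text
[0.53379321 0.14601758 0.23848067] [-179.9202607     0.27275707 -167.33650654] [-3.36029223 -1.09233005 12.66357271] [-0.30710702  1.53349835 -0.13923394] 0.005728703942083086
15.8333 [0.53378246 0.14599518 0.23847907] [-3.22613482 -0.57307589 12.99213377]
```

View pics/c11.png

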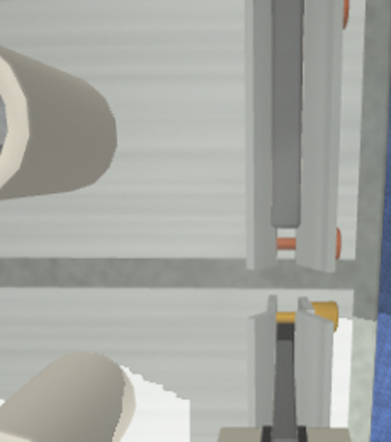

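View pics/c11s.png

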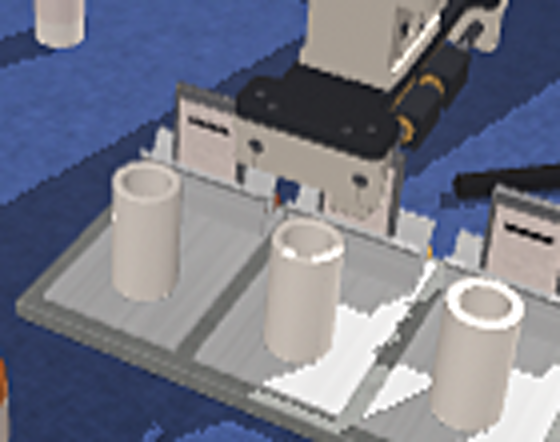

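View pics/c11d.png

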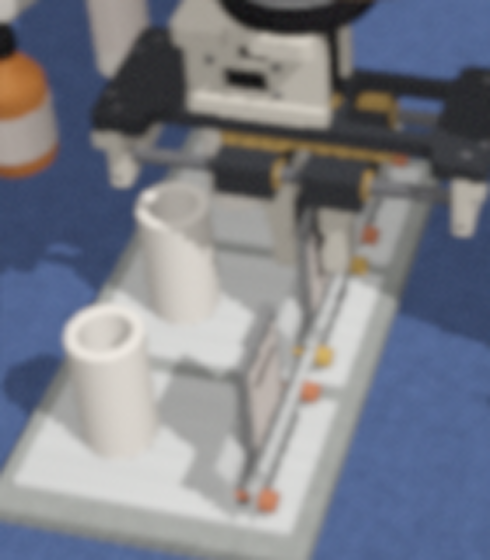

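Run:
```python
from h import *
print(ctrl.close_job()); o=ctrl.get_obs(); print(o['clock'],o['tool_pos'],o['force'],o['opening'])
```

```text
the job is handed in; nothing more can be done
None
the job is handed in; nothing more can be done
```

The sleeve is down over the bare spigot in the middle bay and let go. The spare label holder is in the empty clip in front of it, still gripped and pressed down. The job was handed in at about 15.8 s, and no verdict was reported.

**Sleeve:** after release, the scene camera shows it standing upright at the same height as the two stored sleeves. I did not measure its exact offset from the spigot axis afterwards.

**Holder:**
- **Height:** the push stopped hard with the flange at 0.2385 m, and I had worked out 0.239 m for fully home.
- **Press and grip:** the wrist showed a steady upward force of about 13 N, and the fingers stood 5.7 mm apart on the 6 mm plate.
- **Position:** just above the clip, the holder was within about 0.5 mm of the clip's middle along its width. In the last pictures it sits between wall and lip like the stored holder next to it.

**Checks that did not quite agree:**
- While the holder slid down behind the lip, the wrist read about −3 N vertically, where I expected a small upward force. I took this as sensor bias.
- About 3 N of sideways force remains toward the robot, because the flange stands about 0.9 mm behind my estimate of home.
- My first estimate of the loose sleeve's position from the scene and side cameras was about 7 mm off the wrist camera's. I used the wrist readings, which agreed with each other from two positions.

The other items looked unmoved wherever the cameras showed them.

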